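Hold up the full carrier of valve bodies

ROBOT

A 6-joint arm with a two-finger parallel gripper is mounted at the origin on a cart in front of the work surface, level with it; the furniture and walls round the work are solid. World frame = base frame: x ahead of the robot, y to its left, z up, the work surface at z = 0. Lengths are in m, angles in rad, forces in N, time in s.
With the tool pointing down it reaches from about 0.3 to 0.875 m from the base axis. Payload 6.4 kg.
Tool frame: the origin (TCP) lies where the fingers leave the gripper's body, on its centre line; the fingertips stand 73 mm ahead of it and the grasp point (between the pads) lies 54 mm ahead of it; z points along the fingers, y is the line along which they close (so a half turn about z gives the same grasp; the last joint's range is limited). The gripper opens to 85 mm and grips with 20 to 120 N. Pads are 22 mm wide; open, the fingers measure 114 mm over their backs; the gripper's body (76 mm by 85 mm) begins 54 mm behind the grasp point. The pads swing forward as they close: fully open they stand 13 mm farther back than shut.
Start: joints at [-1.338, 0.181, 1.607, -0, 1.354, -0.206], TCP at [0.244, -0.521, 0.304] pointing down, gripper open.
Joint ranges: [-2.99, 2.99], [-0.89, 2.07], [0.3, 2.58], [-1.14, 4.28], [0, 2.63], [-3.12, 3.12]. Speed limits (rad/s): [2.57, 2.57, 3.01, 3.14, 3.14, 3.14].

INTERFACE

Orientations are given as a unit quaternion [w, x, y, z].
In Python, from bench import ctrl gives the robot as it stands.
- The arm moves only by the tool carry_out, never from a script. Its argument "steps" is one flat list of numbers, 7 for each row, row after row: the shift along the tool's x, y, z in m, then the turn, a rotation vector about the tool's x, y, z in rad, then the opening, from 0 (shut) to 1 (fully open). In form: [dx, dy, dz, wx, wy, wz, claw, dx, dy, dz, wx, wy, wz, claw, ...]. A call has 1 to 20 rows; each row is the pose to reach, as a shift and turn from the pose commanded when the call began, along the tool's axes at that moment; what a row does not reach only later rows make up. A row lasts 1/10 s, in which the tool goes at most 50 mm and 8.59 degrees, less where a joint would pass 70% of its speed; a pose out of reach is approached as far as the arm can. A call with a gripper value outside its range is refused whole. The fingers move at their own pace and stop on an object; the grip force is fixed at half the most. Time passes only in rows, so rows that repeat a pose let the fingers close. It gives the time, the measured TCP pose, the force, the opening and the grip force at its end, in the units of the state.
- ctrl.get_obs(): the state, without advancing time (a new reading comes with each control period).
- ctrl.camera(name): name is "side" or "top"; returns the picture (384x512x3 uint8, red, green, blue); there is no depth.
- ctrl.camera_params(name): a dict with "vertical_fov" (degrees; the focal length in pixels is half the picture's height over the tangent of half this angle, whatever the lens; pixels are square), "cx", "cy" (the principal point, pixels), "cam_to_world" (4x4, takes a point from camera to world coordinates). Camera axes: x right, y down, z forward; pixel columns grow to the right and rows downward; lengths in m; the calibration is good to about 2 mm. A picture is of the moment at which its call begins. camera_params takes no time and is no camera call.
- ctrl.hand_in(): hands the job in; it is judged then, once.
The state is a dict: "time_s": time; "q": joint angles; "dq": joint speeds; "joint_efforts": joint torques, N m; "eef_pos": TCP position; "eef_rot": TCP orientation; "wrist_force": force on the tool from outside, world axes, zero at the start; "torque": the same for the moment, N m; "opening": opening from 0.0 (shut) to 1.0 (fully open); "grasp_force": force on a finger pad.
Only numpy, scipy, OpenCV 4.12 (cv2) and the standard library are available. Lean on these libraries where they do the work, as an engineer would, in place of code of your own. Each camera call takes 0.05 s, during which the arm holds its last target. There are 200 camera calls.

TASK

One of the two blue carriers is full, with a grey valve body in each of its four pockets; in the other a blue-capped fitting has got into a pocket by mistake. Take the full carrier by the middle of its bar, without shoving it along the bench, lift it gently straight up with all its load until it hangs 10 to 15 cm clear of the bench, and hold it there, steady and level, for at least three seconds, ready for a colleague to take it. Finish still holding it in the air: do not put it down or let go, and leave the other carrier, all the parts in their pockets and the other things on the bench as they are.

Things in the scene. Friction and masses are not known exactly. Their poses are not given: they have to be found in the camera images.
- carrier_a: blue carrier, starts left (y > 0): 106 x 106 x 34 mm box (walls, floor 4 mm), four 47 mm square pockets centred 25.5 mm either way in x and y. Aluminium bar 14 wide, 16 high, 110 long, above the middle divider along its y, centre 105 mm above the underside, on struts at each end. Origin: centre of underside, z up. 0.18-0.29 kg plus about 0.5 kg load, balanced under mid-bar. Loose.
- carrier_a_grip (a point): middle of the carrying bar of carrier_a (centre of its 14 x 16 mm section): the place to take it. Axes as the carrier's (bar along y; grip it across x).
- carrier_b: blue carrier, starts right (y < 0): 106 x 106 x 34 mm box (walls, floor 4 mm), four 47 mm square pockets centred 25.5 mm either way in x and y. Aluminium bar 14 wide, 16 high, 110 long, above the middle divider along its y, centre 105 mm above the underside, on struts at each end. Origin: centre of underside, z up. 0.18-0.29 kg plus about 0.5 kg load, balanced under mid-bar. Loose.
- carrier_b_grip (a point): middle of the carrying bar of carrier_b (centre of its 14 x 16 mm section): the place to take it. Axes as the carrier's (bar along y; grip it across x).
- valve_1: grey die-cast valve body, 30 x 30 x 52 mm, 0.12 kg, standing loosely on the 4 mm floor of a carrier pocket (so its top is 56 mm above the bench); origin: centre of its underside. Seven alike; which pocket of which carrier it is in changes.
- valve_2: grey die-cast valve body, 30 x 30 x 52 mm, 0.12 kg, standing loosely on the 4 mm floor of a carrier pocket (so its top is 56 mm above the bench); origin: centre of its underside. Seven alike; which pocket of which carrier it is in changes.
- valve_3: grey die-cast valve body, 30 x 30 x 52 mm, 0.12 kg, standing loosely on the 4 mm floor of a carrier pocket (so its top is 56 mm above the bench); origin: centre of its underside. Seven alike; which pocket of which carrier it is in changes.
- valve_4: grey die-cast valve body, 30 x 30 x 52 mm, 0.12 kg, standing loosely on the 4 mm floor of a carrier pocket (so its top is 56 mm above the bench); origin: centre of its underside. Seven alike; which pocket of which carrier it is in changes.
- valve_5: grey die-cast valve body, 30 x 30 x 52 mm, 0.12 kg, standing loosely on the 4 mm floor of a carrier pocket (so its top is 56 mm above the bench); origin: centre of its underside. Seven alike; which pocket of which carrier it is in changes.
- valve_6: grey die-cast valve body, 30 x 30 x 52 mm, 0.12 kg, standing loosely on the 4 mm floor of a carrier pocket (so its top is 56 mm above the bench); origin: centre of its underside. Seven alike; which pocket of which carrier it is in changes.
- valve_7: grey die-cast valve body, 30 x 30 x 52 mm, 0.12 kg, standing loosely on the 4 mm floor of a carrier pocket (so its top is 56 mm above the bench); origin: centre of its underside. Seven alike; which pocket of which carrier it is in changes.
- fitting: small brass and black fitting with a blue cap, 16 x 14 x 30 mm, 0.03 kg, standing loosely in a carrier pocket where a valve body belongs; origin: centre of its underside. Any of the eight pockets. The carrier without it is full: four valve bodies.
- red_bottle: red bottle with a black nozzle, 33 mm diameter, 97 mm high, between the carriers; a bystander. Origin: centre of its underside.
- oil_bottle: white bottle with a red tip, 52 mm diameter, 142 mm high, at the right; a bystander. Origin: centre of its underside.
- tape_roll: yellow roll of tape lying flat, 96 mm diameter, 19 mm high, behind the left carrier; a bystander. Origin: centre of its underside.
Things that resemble listed ones, but are neither listed nor needed, are in the scene too. What is shaped like the valve_7 but black or orange is not meant.

How it is judged:
By the outcome, as a careful person would: the job done as asked, in the order asked, and still so for the second after the job is handed in, while the arm keeps its last pose, push and grip.
It also fails if it takes over 37 s, if anything falls off the work surface, if the arm or the gripper's body presses on something with over 40 N, if the wrist force passes 120 N, or if a joint passes its speed limit or range.

## Working session

There is one attempt and no reset: what is moved stays moved. The work goes in short steps, Python scripts to look and compute and a tool call to move; the robot and the scene stay as the last step left them, time stands still between calls to the robot, and variables do not carry over. Pictures are saved under pics/ and viewed, at most 10 in all, crops included, and the job is handed in when it is done.

Besides the shell and the picture viewer there is one more tool, called as name(argument=value, ...), one argument or row to a line, values as JSON. carry_out: Moves the arm, as the interface text tells. Its arguments: {"type":"object","properties":{"steps":{"type":"array"}},"required":["steps"]}

```bash
mkdir -p pics; ls; python3 - <<'E'
from bench import ctrl
import cv2,numpy as np
np.set_printoptions(precision=4,suppress=True)
for n in("side","top"):
    im=ctrl.camera(n); cv2.imwrite(f"pics/{n}0.png",im[:,:,::-1]); p=ctrl.camera_params(n); print(n,p["vertical_fov"],p["cx"],p["cy"]);print(np.array(p["cam_to_world"]))
o=ctrl.get_obs()
for k in o: print(k,o[k])
E
```

```text
pics
side 57.989219319530825 255.25511595432945 190.00908244933274
[[-0.9985 -0.023   0.049   0.5384]
 [-0.0539  0.343  -0.9378  1.0497]
 [ 0.0048 -0.9391 -0.3437  0.5118]
 [ 0.      0.      0.      1.    ]]
top 54.29610166819889 255.70442113962847 189.43264491158266
[[-0.0252 -0.986   0.1647  0.3342]
 [-0.9997  0.025  -0.0032 -0.086 ]
 [-0.001  -0.1647 -0.9863  1.5982]
 [ 0.      0.      0.      1.    ]]
time_s 0.1
q [-1.3382  0.1815  1.6079 -0.      1.3538 -0.2063]
dq [ 0.002  -0.0002 -0.0026  0.0006  0.0011  0.0007]
joint_efforts [  0.0007 -44.5876 -35.2236  -0.0003   0.0042  -0.    ]
eef_pos [ 0.2442 -0.5201  0.3031]
eef_rot [-0.0008  0.976   0.2177 -0.    ]
wrist_force [-0.381  -0.0724 -0.5751]
torque [ 0.007   0.0123 -0.0002]
grasp_force 0.0
opening 1.0037545740930127
```

View pics/top0.png

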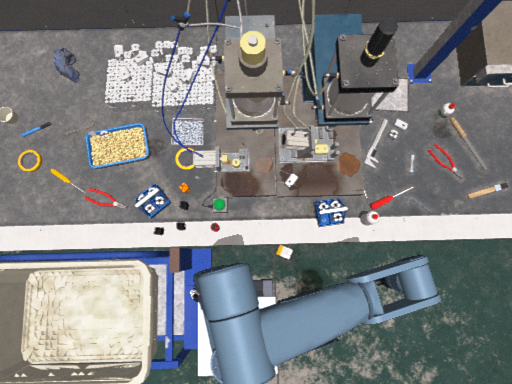

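View pics/side0.png

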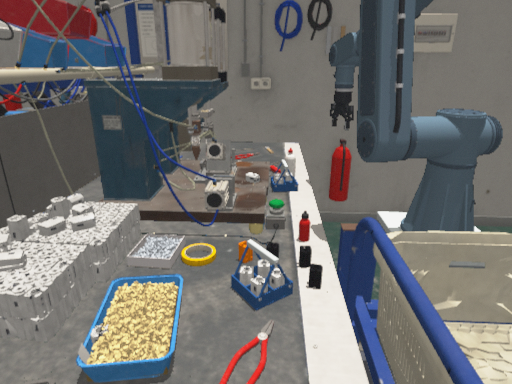

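The top view shows carrier_a at about (152,201) and carrier_b at about (330,211). In the side view they are at (262,275) and (284,180). The red bottle is at (304,228) in the side view, and black and orange decoys stand near carrier_a. I'll make enlarged crops of both carriers to find the full one.

```bash
cat > h.py <<'E'
import numpy as np,cv2
from bench import ctrl
def ray(n,u,v):
    p=ctrl.camera_params(n);f=192/np.tan(np.radians(p["vertical_fov"]/2));T=np.array(p["cam_to_world"])
    return T[:3,3],T[:3,:3]@np.array([(u-p["cx"])/f,(v-p["cy"])/f,1])
def onz(n,u,v,z):
    c,d=ray(n,u,v);return c+d*(z-c[2])/d[2]
def proj(n,P):
    p=ctrl.camera_params(n);f=192/np.tan(np.radians(p["vertical_fov"]/2));T=np.array(p["cam_to_world"])
    q=T[:3,:3].T@(np.array(P)-T[:3,3]);return np.array([f*q[0]/q[2]+p["cx"],f*q[1]/q[2]+p["cy"]])
def crop(f,x,y,w,h,s): return cv2.resize(cv2.imread(f)[y:y+h,x:x+w],None,fx=s,fy=s,interpolation=cv2.INTER_CUBIC)
E
python3 - <<'E'
from h import *
t,s='pics/top0.png','pics/side0.png'
a=np.hstack([crop(t,130,180,50,37,8),crop(t,308,190,50,37,8)])
b=np.hstack([crop(s,222,232,80,60,5) ,crop(s,262,152,50,37,8)[:296]] if 0 else [cv2.resize(crop(s,225,232,80,60,5),(400,296)),crop(s,262,160,50,37,8)])
cv2.imwrite('pics/crops.png',np.vstack([a,b]))
E
```

```text
(no output)
```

View pics/crops.png

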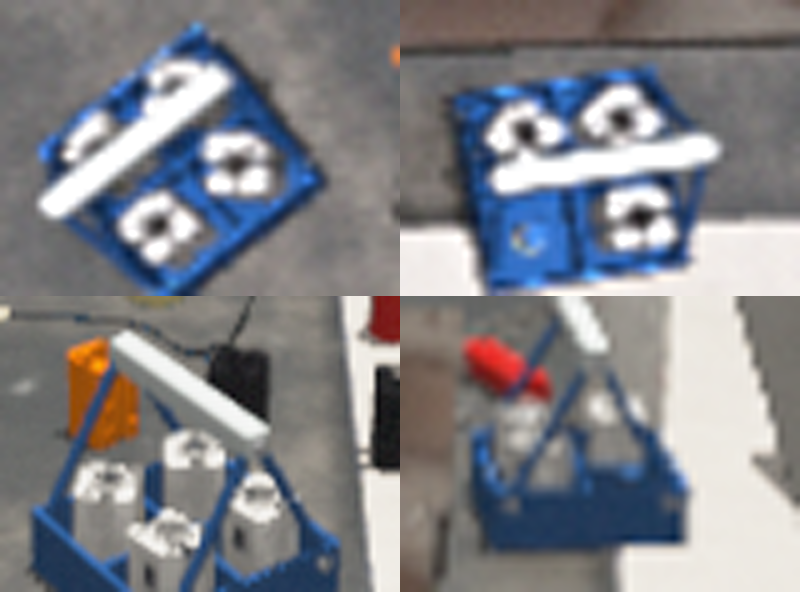

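Two carriers could be meant: the left one at top (152,201), and the right one at top (330,211). The crop shows four valve bodies in the left carrier. The right one has a fitting in its front-left pocket, at about (324,219). So **carrier_a** is the full one. Next I'll locate its bar in both views.

```bash
python3 - <<'E'
from h import *
np.set_printoptions(precision=4,suppress=True)
# near bar mask with minAreaRect (top view)
im=cv2.imread('pics/top0.png');g=im.min(2)
e=[onz("top",*p,.113) for p in((135.8,206),(157.8,189.4))]
s=[onz("side",*p,.11) for p in((248.8,241.8),(277.4,260.4))]
for n,(a,b) in(("top",e),("side",s)): print(n,a,b,"mid",(a+b)/2,"len",np.linalg.norm(a-b),"dir",np.degrees(np.arctan2(*(a-b)[1::-1])))
# box base check: blue mask lower contour, top view
hsv=cv2.cvtColor(im,cv2.COLOR_BGR2HSV);m=cv2.inRange(hsv,(100,110,30),(125,255,255))
r=np.zeros_like(m);r[180:220,125:175]=m[180:220,125:175]
pts=cv2.findNonZero(r);R=cv2.minAreaRect(pts);print(R)
c=np.array([onz("top",*p,.034) for p in cv2.boxPoints(R)]);print(c,c.mean(0))
print(np.degrees(np.arctan2(c[1,1]-c[0,1],c[1,0]-c[0,0])))
from scipy.spatial.transform import Rotation as Ro
o=ctrl.get_obs();q=o["eef_rot"];print(Ro.from_quat([q[1],q[2],q[3],q[0]]).as_matrix())
E
```

```text
top [0.5272 0.3895 0.113 ] [0.5922 0.3029 0.113 ] mid [0.5597 0.3462 0.113 ] len 0.10833783763934154 dir 126.88895221321263
side [0.5916 0.3148 0.11  ] [0.5237 0.3942 0.11  ] mid [0.5577 0.3545 0.11  ] len 0.10441457923878505 dir -49.42730656657932
((151.26153564453125, 200.90769958496094), (25.960912704467773, 28.416677474975586), 52.12501525878906)
[[0.566  0.4313 0.034 ]
 [0.6385 0.3381 0.034 ]
 [0.5489 0.2693 0.034 ]
 [0.4777 0.3622 0.034 ]] [0.5578 0.3502 0.034 ]
-52.10391112062064
[[ 0.9053  0.4249 -0.0004]
 [ 0.4249 -0.9053  0.0016]
 [ 0.0003 -0.0016 -1.    ]]
```

carry_out(
  steps=[0.007,-0.007,0,0,0,-0.018,1,0.02,-0.02,0,0,0,-0.054,1,0.039,-0.039,0,0,0,-0.108,1,0.065,-0.065,0,0,0,-0.18,1,0.098,-0.098,0,0,0,-0.27,1,0.131,-0.131,0,0,0,-0.36,1,0.163,-0.163,0,0,0,-0.45,1,0.196,-0.196,0,0,0,-0.54,1,0.229,-0.229,0,0,0,-0.63,1,0.261,-0.261,0,0,0,-0.72,1,0.294,-0.294,0,0,0,-0.81,1,0.327,-0.327,0,0,0,-0.9,1,0.359,-0.359,0,0,0,-0.99,1,0.392,-0.392,0,0,0,-1.08,1,0.425,-0.425,0,0,0,-1.17,1,0.458,-0.458,0,0,0,-1.26,1,0.49,-0.49,0,0,0,-1.35,1,0.523,-0.523,0,0,0,-1.44,1,0.549,-0.549,0,0,0,-1.51,1,0.569,-0.569,0,0,0,-1.565,1],
)

```text
time_s: 2.1
eef_pos: [0.5171, 0.239, 0.3035]
eef_rot: [-0.0, 0.536, 0.844, -0.0]
wrist_force: [1.0, 0.2, 0.0]
opening: 0.996
grasp_force: 0.0
```

carry_out(
  steps=[0.02,0.02,0.005,0,0,-0.06,1,0.041,0.042,0.015,0,0,-0.11,1,0.06,0.061,0.025,0,0,-0.16,1,0.074,0.076,0.034,0,0,-0.2,1,0.082,0.084,0.04,0,0,-0.223,1,0.082,0.084,0.04,0,0,-0.223,1,0.082,0.084,0.04,0,0,-0.223,1],
)

```text
time_s: 2.8
eef_pos: [0.5591, 0.3456, 0.2638]
eef_rot: [-0.0, 0.442, 0.897, -0.0]
wrist_force: [-0.3, -0.9, -0.1]
opening: 1.0
grasp_force: 0.0
```

```bash
python3 - <<'E'
from h import *
for n in("side","top"): cv2.imwrite(f"pics/{n}1.png",ctrl.camera(n)[:,:,::-1])
o=ctrl.get_obs();p=o["eef_pos"];q=o["eef_rot"];print(p,q,o["q"])
th=2*np.arctan2(q[2],q[1]);print(np.degrees(th)); p=np.array(p)
print("tcp,tip px",proj("side",p),proj("side",p-[0,0,.066]))
cv2.imwrite('pics/c1.png',np.hstack([crop('pics/side1.png',210,180,110,130,4),cv2.resize(crop('pics/top1.png',125,165,60,90,6),(350,520))]))
E
```

```text
[0.55951388 0.34523179 0.26462312] [2.90026027e-04 4.42107168e-01 8.96962176e-01 1.51905921e-04] [ 3.72776159e-01  3.93531467e-01  1.42109300e+00 -2.30294407e-04
  1.32635270e+00 -2.82071359e-01]
127.52318850577994
tcp,tip px [262.54564954 185.37551931] [262.18772673 213.42318522]
```

View pics/c1.png

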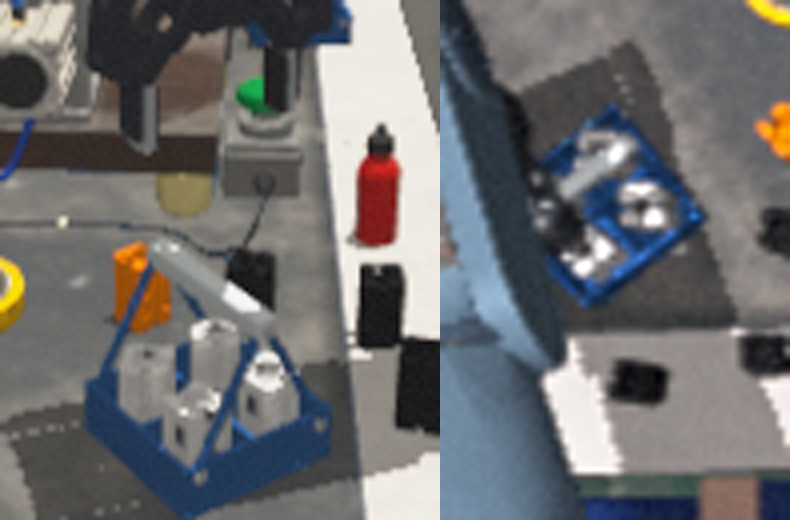

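The left crop (side view) shows the fingers at crop (140,125) and (280,80), straddling the bar. The bar's middle is at crop about (212,287), which is roughly side (263,252). The gripper is aligned and the scene is undisturbed, so I'll descend and half-close for a centring check.

carry_out(
  steps=[0,0,0.01,0,0,0,1,0,0,0.03,0,0,0,1,0,0,0.05,0,0,0,1,0,0,0.07,0,0,0,1,0,0,0.087,0,0,0,0.6,0,0,0.098,0,0,0,0.4,0,0,0.105,0,0,0,0.33,0,0,0.105,0,0,0,0.33,0,0,0.105,0,0,0,0.33,0,0,0.105,0,0,0,0.33],
)

```text
time_s: 3.9
eef_pos: [0.5601, 0.3463, 0.1601]
eef_rot: [0.001, 0.442, 0.897, 0.001]
wrist_force: [0.6, -0.8, -0.3]
opening: 0.327
grasp_force: 0.0
```

```bash
python3 - <<'E'
from h import *
for n in("side","top"): cv2.imwrite(f"pics/{n}2.png",ctrl.camera(n)[:,:,::-1])
o=ctrl.get_obs();print(o["eef_pos"],o["eef_rot"],o["opening"],o["wrist_force"])
cv2.imwrite('pics/c2.png',crop('pics/side2.png',225,195,80,60,10))
print(proj("side",[.559,.346,.113]),proj("side",[.559,.346,.086]))
E
```

```text
[0.55994818 0.34622733 0.15986598] [5.15036953e-04 4.41576470e-01 8.97223264e-01 6.08811183e-04] 0.32743810983651384 [0.30485713 0.15615424 0.21707702]
[261.96455179 247.60920425] [261.83169412 257.82830199]
```

View pics/c2.png

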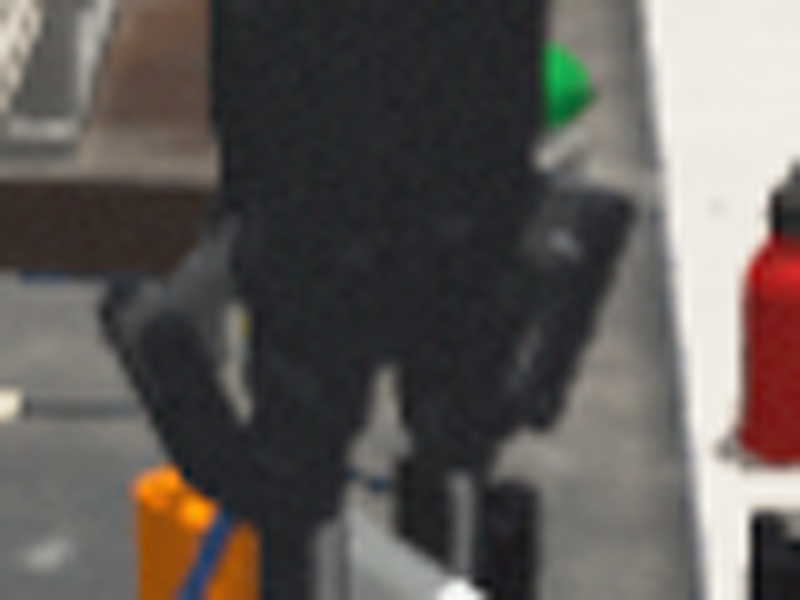

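The fingers straddle the bar, but the crop cuts off below it. I'll show the lower part of the same frame.

```bash
python3 - <<'E'
from h import *
cv2.imwrite('pics/c3.png',crop('pics/side2.png',238,230,50,37,16))
E
```

```text
(no output)
```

View pics/c3.png

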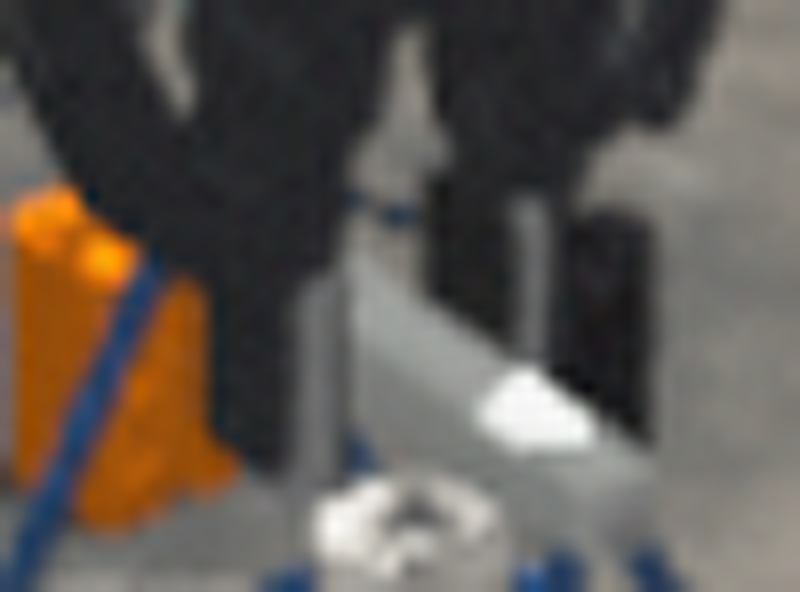

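The fingers sit on either side of the bar near its middle, with the left pad edge at crop x≈345 and the right at about 510, and the bar between them. I'll close almost to contact and check the force for off-centre touching.

carry_out(
  steps=[0,0,0,0,0,0,0.27,0,0,0,0,0,0,0.24,0,0,0,0,0,0,0.22,0,0,0,0,0,0,0.21,0,0,0,0,0,0,0.21],
)

```text
time_s: 4.5
eef_pos: [0.5595, 0.346, 0.1589]
eef_rot: [0.0, 0.442, 0.897, 0.0]
wrist_force: [0.2, 0.0, 0.2]
opening: 0.209
grasp_force: 0.1
```

```bash
python3 - <<'E'
from h import *
cv2.imwrite("pics/side3.png",ctrl.camera("side")[:,:,::-1])
o=ctrl.get_obs();print(o["eef_pos"],o["opening"],o["wrist_force"],o["torque"],o["grasp_force"])
d=cv2.absdiff(cv2.imread("pics/side3.png"),cv2.imread("pics/side1.png")).max(2)
print("carrier box change",(d[268:305,232:292]>40).mean())
cv2.imwrite('pics/c4.png',crop('pics/side3.png',238,230,50,37,16))
E
```

```text
[0.55951519 0.34599307 0.15889257] 0.2073470582976593 [ 0.02225923 -0.40020504  0.00119797] [-0.00232114 -0.02876642  0.0268672 ] 0.06716568488627672
carrier box change 0.005855855855855856
```

View pics/c4.png

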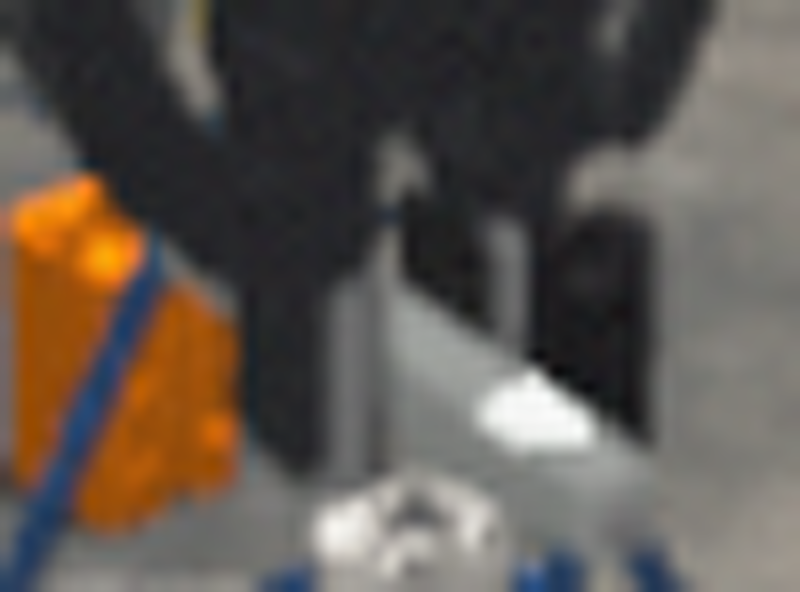

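```bash
python3 - <<'E'
from h import *
np.set_printoptions(precision=2,suppress=True)
c=np.array([.5595,.346,0]);d=np.array([np.cos(np.radians(127.5)),np.sin(np.radians(127.5)),0]);n=np.array([d[1],-d[0],0])
for s in(-55,0,55):
  for l in(-7,7): print("bar top",s,l,proj("side",c+d*s/1e3+n*l/1e3+[0,0,.113]),proj("top",c+d*s/1e3+n*l/1e3+[0,0,.113]))
for l in(-9,9): print("pad edge",l,[(proj("side",c+d*.011+n*l/1e3+[0,0,z])-[238,230])*16 for z in(.113,.086)])
im=cv2.imread('pics/side1.png');g=im.min(2)
# near end profile along bar in unobstructed image, far end too
A=np.array([249,242.]);B=np.array([277.4,260.4]);t=np.arange(-.15,1.16,.03)
P=A+(B-A)*t[:,None]
for f in('side0','side1'):
  v=cv2.remap(cv2.imread(f'pics/{f}.png'),P[:,0].astype('f4')[None],P[:,1].astype('f4')[None],cv2.INTER_LINEAR)[0].min(1);print(f,v)
print(P[[5,-6]])
E
```

```text
bar top -55 -7 [251.01 237.44] [158.97 190.55]
bar top -55 7 [246.19 238.97] [156.9  187.88]
bar top 0 -7 [264.21 246.76] [147.92 199.07]
bar top 0 7 [259.26 248.45] [145.86 196.38]
bar top 55 -7 [278.9  257.12] [136.79 207.65]
bar top 55 7 [273.81 259.02] [134.74 204.94]
pad edge -9 [array([475.65, 295.96]), array([472.45, 460.05])]
pad edge 9 [array([373.18, 331.6 ]), array([371.14, 497.26])]
side0 [106 100 126 190 214 222 217 223 221 223 226 228 232 228 232 231 235 234
 236 238 237 238 237 240 240 241 240 241 241 241 241 242 242 242 242 241
 232 198 158 125 119 123 124 125]
side1 [107  99 106 141 162 184 149 148 148 150 150 151 152 150 153 152 153 152
 154 155 154 154 153 155 173 226 241 241 242 242 242 237 227 193 156 155
 152 141 126 120 120 124 125 124]
[[249.   242.  ]
 [277.12 260.22]]
```

The bar's middle agrees with the gripper position to about 1–2 mm, so I'll close.

carry_out(
  steps=[0,0,0,0,0,0,0.17,0,0,0,0,0,0,0.15,0,0,0,0,0,0,0.1,0,0,0,0,0,0,0,0,0,0,0,0,0,0,0,0,0,0,0,0,0,0,0,0,0,0,0,0,0,0,0,0,0,0,0],
)

```text
time_s: 5.35
eef_pos: [0.56, 0.3462, 0.1594]
eef_rot: [0.0, 0.442, 0.897, 0.001]
wrist_force: [4.1, 2.8, 3.1]
opening: 0.151
grasp_force: 59.3
```

carry_out(
  steps=[0,0,-0.0005,0,0,0,0,0,0,-0.0015,0,0,0,0,0,0,-0.003,0,0,0,0,0,0,-0.005,0,0,0,0,0,0,-0.0075,0,0,0,0,0,0,-0.0105,0,0,0,0,0,0,-0.014,0,0,0,0,0,0,-0.018,0,0,0,0,0,0,-0.022,0,0,0,0,0,0,-0.026,0,0,0,0,0,0,-0.03,0,0,0,0,0,0,-0.034,0,0,0,0,0,0,-0.038,0,0,0,0,0,0,-0.042,0,0,0,0,0,0,-0.0455,0,0,0,0,0,0,-0.0485,0,0,0,0,0,0,-0.051,0,0,0,0,0,0,-0.053,0,0,0,0,0,0,-0.0545,0,0,0,0,0,0,-0.055,0,0,0,0],
)

```text
time_s: 7.35
eef_pos: [0.5595, 0.346, 0.214]
eef_rot: [0.0, 0.442, 0.897, 0.0]
wrist_force: [0.2, -0.1, -7.0]
opening: 0.149
grasp_force: 58.4
```

```bash
python3 - <<'E'
from h import *
cv2.imwrite("pics/side4.png",ctrl.camera("side")[:,:,::-1])
o=ctrl.get_obs();print(o["eef_pos"],o["opening"],o["wrist_force"],o["torque"],o["grasp_force"])
cv2.imwrite('pics/c5.png',crop('pics/side4.png',205,195,120,110,5))
E
```

```text
[0.55952039 0.34598302 0.21401928] 0.15334858327857245 [ 0.55195563 -0.02877811 -6.97719713] [-0.02299572 -0.04881648  0.04225587] 58.45001935958862
```

View pics/c5.png

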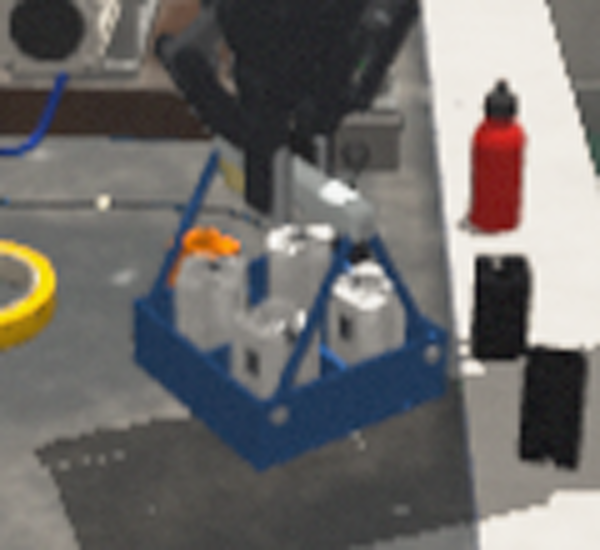

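The carrier hangs level with all four valves in it (crop base corner at about (262,468)), about 5.5 cm up and carrying 7 N. I'll lift another 7 cm and hold.

carry_out(
  steps=[0,0,-0.001,0,0,0,0,0,0,-0.0025,0,0,0,0,0,0,-0.005,0,0,0,0,0,0,-0.008,0,0,0,0,0,0,-0.0115,0,0,0,0,0,0,-0.0155,0,0,0,0,0,0,-0.02,0,0,0,0,0,0,-0.0245,0,0,0,0,0,0,-0.029,0,0,0,0,0,0,-0.0335,0,0,0,0,0,0,-0.038,0,0,0,0,0,0,-0.0425,0,0,0,0,0,0,-0.047,0,0,0,0,0,0,-0.0515,0,0,0,0,0,0,-0.0558,0,0,0,0,0,0,-0.0597,0,0,0,0,0,0,-0.0632,0,0,0,0,0,0,-0.0662,0,0,0,0,0,0,-0.0685,0,0,0,0,0,0,-0.07,0,0,0,0],
)

```text
time_s: 9.4
eef_pos: [0.5595, 0.346, 0.2841]
eef_rot: [0.0, 0.442, 0.897, 0.0]
wrist_force: [1.6, 0.4, -6.7]
opening: 0.15
grasp_force: 58.5
```

carry_out(
  steps=[0,0,0,0,0,0,0,0,0,0,0,0,0,0,0,0,0,0,0,0,0,0,0,0,0,0,0,0,0,0,0,0,0,0,0,0,0,0,0,0,0,0,0,0,0,0,0,0,0,0,0,0,0,0,0,0,0,0,0,0,0,0,0,0,0,0,0,0,0,0,0,0,0,0,0,0,0,0,0,0,0,0,0,0,0,0,0,0,0,0,0,0,0,0,0,0,0,0,0,0,0,0,0,0,0,0,0,0,0,0,0,0,0,0,0,0,0,0,0,0,0,0,0,0,0,0,0,0,0,0,0,0,0,0,0,0,0,0,0,0],
)

```text
time_s: 11.4
eef_pos: [0.5595, 0.346, 0.2839]
eef_rot: [-0.0, 0.442, 0.897, -0.0]
wrist_force: [0.7, 1.2, -7.2]
opening: 0.151
grasp_force: 58.5
```

carry_out(
  steps=[0,0,0,0,0,0,0,0,0,0,0,0,0,0,0,0,0,0,0,0,0,0,0,0,0,0,0,0,0,0,0,0,0,0,0,0,0,0,0,0,0,0,0,0,0,0,0,0,0,0,0,0,0,0,0,0,0,0,0,0,0,0,0,0,0,0,0,0,0,0,0,0,0,0,0,0,0,0,0,0,0,0,0,0,0,0,0,0,0,0,0,0,0,0,0,0,0,0,0,0,0,0,0,0,0,0,0,0,0,0,0,0,0,0,0,0,0,0,0,0,0,0,0,0,0,0,0,0,0,0,0,0,0,0,0,0,0,0,0,0],
)

```text
time_s: 13.4
eef_pos: [0.5595, 0.346, 0.2839]
eef_rot: [-0.0, 0.442, 0.897, -0.0]
wrist_force: [0.2, -0.1, -5.9]
opening: 0.154
grasp_force: 58.5
```

```bash
python3 - <<'E'
from h import *
cv2.imwrite("pics/side5.png",ctrl.camera("side")[:,:,::-1])
o=ctrl.get_obs();print(o["time_s"],o["eef_pos"],o["opening"],o["wrist_force"],o["grasp_force"])
cv2.imwrite('pics/c6.png',crop('pics/side5.png',190,130,140,130,4))
E
```

```text
13.45 [0.55950165 0.34597626 0.28389341] 0.14832058675349383 [-0.57854361 -0.48189415 -6.60638501] 58.4697550535202
```

View pics/c6.png

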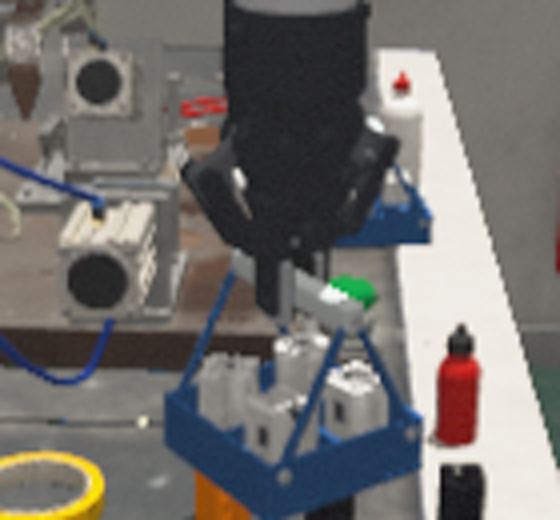

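The carrier hangs level and steady at about 12.5 cm, with its four valves in place (base corner at crop (268,518)). The bystanders visible in the crop look undisturbed. It has been held for 4 s, so I'm handing in.

```bash
python3 -c "from bench import ctrl; print(ctrl.hand_in())"
```

```text
the job is handed in; nothing more can be done
None
```

I handed the job in still holding the full carrier (carrier_a) by mid-bar: it had hung level about 12.5 cm up for four seconds with all four valve bodies in place, and the judge's result was not shown.

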